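Pick off the length of a board with a locking tape measure

TASK

Take the length of the pale board on the dark mat with the yellow tape measure: hook the tape over the board's left end, draw it back over the board until the case stands on the table with its nose against the right end, and press the red lock fully down. Then lift the locked tape off and stand it upright on the table clear of the board, still showing the board's exact length, so that I can carry it to the next plank. Do not let the blade snap back, and leave the notebook, pencil, sanding block and jar where they are.

Things in the scene. Friction and masses are not known exactly. Their poses are not given: they have to be found in the camera images.
- tape: Yellow tape measure, loose, 0.3 kg; case 80 long (x), 36 wide (y), 67 high (z). Origin: centre of its underside; x points ahead out of the mouth. Flat sides 36 apart for x -35 to +25: grasp across the width, about 40 up. Flat nose at x = +40, z 0 to 31. The blade, a straight stiff strip 20 wide, leaves the nose along +x, underside at z = 21.5; at the start it stands out 22 mm, with a hook.
- tape_blade (a joint): How far the blade is drawn out, m: 0 at rest, at most 0.25. Length showing, nose to the hook's inner face = 0.022 + value. A spring draws it in with 3.2 N at 0, rising to 4.2 N at 0.25.
- tape_hook (a point): Middle of the inner face (towards the case) of the steel end hook: in the case's frame x = 62 mm + blade joint, z = 13. The plate, 20 wide, hangs from the blade to z = 5: with the case level on a board it cannot reach over the edge; tipped nose down 25 to 40 degrees, it reaches 5 to 9 mm below the case's lower front edge. It comes off by raising the case over the board and easing it forward.
- tape_lock (a joint): Red thumb lock on top of the case near the front: 0 up (free), 0.006 m fully down (blade braked against its spring, slips if pulled with over 10 N). Moves straight down, needs 8 to 9 N, stays where it is left; locked from 0.0045.
- tape_lock_top (a point): Centre of the lock's top face, 16 x 14 mm: x = +24, z = 72 in the case's frame while up, 14 mm above the case around it and 5 mm above the case's highest part, behind it.
- board: Finished pale wooden board, fixed (a dark non-slip mat under it keeps it from sliding). 90 wide (x), 242 long (y), 18 thick, on a mat 118 x 190 x 2 mm: its top is 20 mm above the table. Origin: under its centre, at table height; y points along it to its left end. Its ends stick out over the mat. The table to the right of it, where the tape starts, is free.
- board_left (a point): Middle of the top edge of the board's left end (y = +121 mm, 20 mm above the table): the hook goes over this edge.
- board_right (a point): Middle of the top edge of the board's right end (y = -121 mm): the case's nose comes to stand against this end face.
- notebook: Red spiral notebook, loose, 148 x 109 x 15 mm, lying flat at the left; to be left alone. Origin: centre of its underside.
- pencil: Green pencil, loose, 136 long x 7 mm, lying between the board and the table's front edge; to be left alone. Origin: centre of its underside.
- sanding_block: Wooden sanding block, loose, 55 x 97 x 27 mm, lying on the long darker plank behind the board; to be left alone. Origin: centre of its underside.
- jar: Glass jar with a red lid, loose, 62 diameter x 86 mm, standing behind and to the right of the board; to be left alone. Origin: centre of its underside.

How it is judged:
On the way, in this order (a step that is already met when the one before it is completed fails the run):
1. the hook has caught on the board's left end and the blade is being drawn out over the board against its spring (contact force between tape_blade and board above 1 N and value of joint tape_blade above 0.1 m and distance between tape_hook and board_left below 0.03 m), for 0.1 s.
2. the lock is pressed down while the hook hangs over the left end and the case stands on the table with its nose against the right end (value of joint tape_lock above 0.0045 m and y of tape_hook in the frame of board between 0.117 and 0.127 m and x of tape_hook in the frame of board between -0.04 and 0.04 m and height (world z) of tape_hook below 0.018 m and value of joint tape_blade between 0.217 and 0.223 m and height (world z) of tape below 0.006 m and angle between tape's own z axis and vertical below 0.1 rad), for 0.2 s.
At the end, for the whole second after the job is handed in: The tape stands upright on the table (within 6 mm and 0.1 rad), at rest, not touching the board, its hook at least 10 mm outside the board's outline; the lock is down (over 0.0045 m) and the blade still shows the board's length, 242 mm within 3 mm (blade joint 0.217 to 0.223) (value of joint tape_lock above 0.0045 m and value of joint tape_blade between 0.217 and 0.223 m and height (world z) of tape below 0.006 m and angle between tape's own z axis and vertical below 0.1 rad and linear speed of tape below 0.02 m/s and contact force between tape and board below 0.05 N and (x of tape_hook in the frame of board above 0.055 m or x of tape_hook in the frame of board below -0.055 m or y of tape_hook in the frame of board above 0.131 m or y of tape_hook in the frame of board below -0.131 m)).
It fails at once if the blade snaps back (runs in faster than 0.8 m/s) (velocity of joint tape_blade below -0.8 m/s).
It fails at once if the notebook is pushed more than 30 mm (distance of notebook from where it was at the start of the episode above 0.03 m).
It fails at once if the pencil is pushed more than 30 mm (distance of pencil from where it was at the start of the episode above 0.03 m).
It fails at once if the sanding block is pushed more than 30 mm (distance of sanding_block from where it was at the start of the episode above 0.03 m).
It fails at once if the jar is pushed more than 30 mm (distance of jar from where it was at the start of the episode above 0.03 m).
It also fails if it takes over 72 s, if anything falls off the work surface, if the arm or the gripper's body presses on something with over 40 N, if the wrist force passes 120 N, or if a joint passes its speed limit or range.

ROBOT

A 6-joint arm with a two-finger parallel gripper is mounted at the origin on a cart in front of the work surface, level with it; the furniture and walls round the work are solid. World frame = base frame: x ahead of the robot, y to its left, z up, the work surface at z = 0. Lengths are in m, angles in rad, forces in N, time in s.
With the tool pointing down it reaches from about 0.35 to 0.975 m from the base axis. Payload 4.9 kg.
Tool frame: the origin (TCP) lies midway between the tips of the shut fingers; the grasp point (between the pads) lies 19 mm behind it; z points along the fingers, y is the line along which they close (so a half turn about z gives the same grasp; the last joint's range is limited). The gripper opens to 85 mm and grips with 20 to 120 N. Pads are 22 mm wide; open, the fingers measure 114 mm over their backs; the gripper's body (76 mm by 85 mm) begins 54 mm behind the grasp point. The pads swing forward as they close: fully open they stand 13 mm farther back than shut.
Start: joints at [1.214, 0.053, 1.613, -0, 1.476, -0.119], TCP at [0.147, 0.607, 0.231] pointing down, gripper open.
Joint ranges: [-3.01, 3.01], [-1.01, 2.22], [0.06, 2.58], [-1.02, 4.17], [0.09, 2.62], [-3.14, 3.14]. Speed limits (rad/s): [2.57, 2.57, 3.14, 3.14, 3.14, 3.14].

INTERFACE

Orientations are given as a unit quaternion [w, x, y, z].
In Python, from plant import manip gives the robot as it stands.
- The arm moves only by the tool move_arm, never from a script. Its argument "increments" is one flat list of numbers, 5 for each row, row after row: the shift along the tool's x, y, z in mm, then the turn about the tool's z in rad, then the opening, from 0 (shut) to 1 (fully open). In form: [tx, ty, tz, spin, jaw, tx, ty, tz, spin, jaw, ...]. A call has 1 to 8 rows; each row shifts and turns the commanded pose from where the row before left it, along the tool's axes as they then stand; what a row does not reach is not made up. A row lasts 1/12 s, in which the tool goes at most 41.7 mm and 7.16 degrees, less where a joint would pass 70% of its speed; a pose out of reach is approached as far as the arm can. A call with a gripper value outside its range is refused whole. The fingers move at their own pace and stop on an object; the grip force is fixed at half the most. Time passes only in rows, so rows that do not move let the fingers close. It gives the time, the measured TCP pose, the force, the opening and the grip force at its end, in the units of the state.
- manip.state(): the state, without advancing time (a new reading comes with each control period).
- manip.grab_frame(name): name is "scene" or "top" or "wrist"; returns a dict with "image" (480x640x3 uint8, blue, green, red), "fov_y" (degrees; the focal length in pixels is half the picture's height over the tangent of half this angle, whatever the lens; pixels are square), "cx", "cy" (the principal point, pixels), "k1" (the pictures are not rectified: a ray, as slopes to the right and down, at radius r is drawn at 1 + k1 r^2 times it, then the intrinsics apply), "eye" and "rotation" of the camera in the world; the wrist camera has in their place "T_tool_cam" (4x4, takes a point from camera to tool coordinates, whose origin is the TCP and whose axes are the flange's). Camera axes: x right, y down, z forward; pixel columns grow to the right and rows downward; lengths in m; the calibration is good to about 2 mm. A picture is of the moment at which its call begins: read the wrist's pose just before it. There is no depth.
- manip.job_done(): hands the job in; it is judged then, once.
The state is a dict: "time": time; "joint_pos": joint angles; "joint_vel": joint speeds; "joint_efforts": joint torques, N m; "tool_pos": TCP position; "tool_rot": TCP orientation; "contact_force": force on the tool from outside, world axes, zero at the start; "ft_torque": the same for the moment, N m; "gripper_width": opening from 0.0 (shut) to 1.0 (fully open); "grasp_force": force on a finger pad.
Only numpy, scipy, OpenCV 4.12 (cv2) and the standard library are available. Lean on these libraries where they do the work, as an engineer would, in place of code of your own. Each camera call takes 0.05 s, during which the arm holds its last target. There are 200 camera calls.

## Working session

There is one attempt and no reset: what is moved stays moved. The work goes in short steps, Python scripts to look and compute and a tool call to move; the robot and the scene stay as the last step left them, time stands still between calls to the robot, and variables do not carry over. Pictures are saved under pics/ and viewed, at most 10 in all, crops included, and the job is handed in when it is done.

Besides the shell and the picture viewer there is one more tool, called after "Call:" as a command line: name --argument value ..., lists and objects as JSON in quotes. move_arm: Moves the arm, as the interface text tells. Its arguments: {"type":"object","properties":{"increments":{"type":"array"}},"required":["increments"]}

```bash
mkdir -p pics; ls; python3 - <<'E'
from plant import manip
import cv2
s=manip.state();print({k:s[k] for k in s})
for n in ("scene","top"):
    f=manip.grab_frame(n);cv2.imwrite(f"pics/{n}0.png",f["image"]);print({k:f[k] for k in f if k!="image"})
f=manip.grab_frame("wrist");print(f["T_tool_cam"],f["fov_y"],f["k1"])
E
```

```text
pics
{'time': 0.0, 'joint_pos': array([ 1.21399606e+00,  5.33512696e-02,  1.61429922e+00, -1.40851174e-05,
        1.47600038e+00, -1.19002880e-01]), 'joint_vel': array([0.00041147, 0.00119134, 0.00103176, 0.00064924, 0.0018632 ,
       0.00045139]), 'joint_efforts': array([ 1.42655179e-03, -3.93664885e+01, -3.70186830e+01,  2.26384765e-05,
        7.02455000e-03, -8.39471255e-06]), 'tool_pos': array([0.14701164, 0.60682015, 0.23006337]), 'tool_rot': array([-2.35710727e-04,  1.18618015e-01,  9.92939428e-01, -1.00177489e-03]), 'contact_force': array([0.6151996 , 0.80881882, 0.18547137]), 'ft_torque': array([0.02979046, 0.03528827, 0.008539  ]), 'grasp_force': 0.0, 'gripper_width': 0.9968777797216809}
{'fov_y': 44.49428365003417, 'cx': 315.6481916206698, 'cy': 241.29543009019028, 'k1': -0.15342383637193785, 'eye': array([ 0.16749194, -0.72489468,  1.08906618]), 'rotation': array([-0.34467413,  0.91283052, -0.20089063,  0.08708119])}
{'fov_y': 55.38910354368554, 'cx': 322.82989405687886, 'cy': 240.95726600135362, 'k1': -0.09091397318336893, 'eye': array([0.49008932, 0.07699653, 1.07656399]), 'rotation': array([ 0.01471675, -0.70381622,  0.70996021, -0.01956164])}
[[ 4.35753307e-04 -9.44942483e-01 -3.27236174e-01  8.35774014e-02]
 [ 9.99999600e-01  1.56335514e-04  8.80174893e-04  2.21720935e-04]
 [-7.80556014e-04 -3.27236426e-01  9.44942174e-01 -1.41665123e-01]
 [ 0.00000000e+00  0.00000000e+00  0.00000000e+00  1.00000000e+00]] 68.39026250486617 -0.0001196600585149636
```

View pics/top0.png

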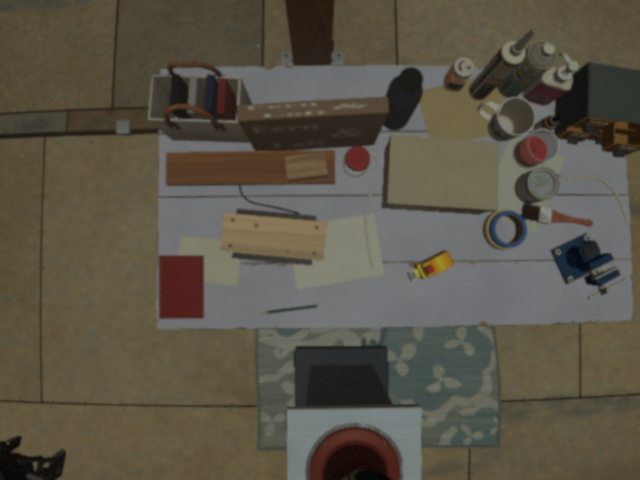

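View pics/scene0.png

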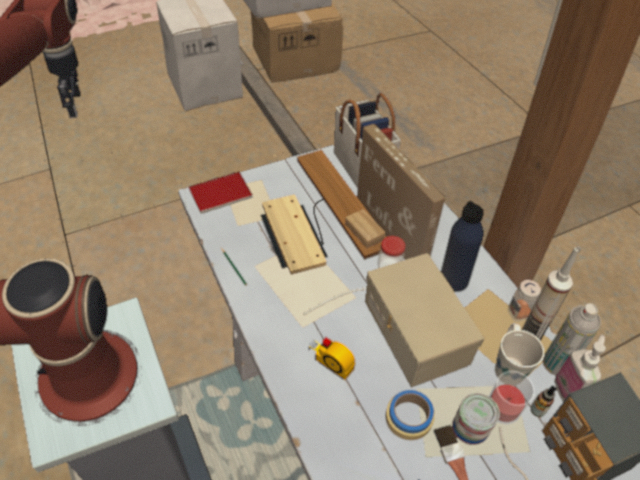

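The top view shows the board at about (221–326, 212–262), the tape at (432,265) with its hook at (410,273) pointing left, the pencil at (290,309) and the notebook at (182,287). The scene view agrees. Next I measure the board and a coarse tape pose.

```bash
cat > h.py <<'E'
import numpy as np, cv2
from scipy.spatial.transform import Rotation as R
from plant import manip
def q2R(q): return R.from_quat([q[1],q[2],q[3],q[0]]).as_matrix()
def grab(n):
    s=manip.state(); f=manip.grab_frame(n)
    if n=="wrist":
        T=np.eye(4);T[:3,:3]=q2R(s["tool_rot"]);T[:3,3]=s["tool_pos"];T=T@f["T_tool_cam"]
        f["eye"],f["M"]=T[:3,3],T[:3,:3]
    else: f["M"]=q2R(f["rotation"])
    F=240/np.tan(np.radians(f["fov_y"]/2)); f["K"]=np.array([[F,0,f["cx"]],[0,F,f["cy"]],[0,0,1.]])
    return f
def cast(f,px,z):
    p=cv2.undistortPoints(np.float64(px).reshape(-1,1,2),f["K"],np.array([f["k1"],0,0,0.])).reshape(-1,2)
    d=np.c_[p,np.ones(len(p))]@f["M"].T
    return f["eye"]+d*((z-f["eye"][2])/d[:,2])[:,None]
def biggest(m):
    c,_=cv2.findContours(m,cv2.RETR_EXTERNAL,cv2.CHAIN_APPROX_NONE); return max(c,key=cv2.contourArea)
E
python3 - <<'E'
from h import *
for n in ("top","scene"):
    f=grab(n); hsv=cv2.cvtColor(f["image"],cv2.COLOR_BGR2HSV)
    seed=[(273,237),(432,265)] if n=="top" else [(293,235),(338,357)]
    for u,v in seed: print(n,hsv[v,u])
    m=cv2.inRange(hsv,(18,170,90),(32,255,255)); c=biggest(m); print("tape px",cv2.minAreaRect(c),"world",cast(f,[cv2.minAreaRect(c)[0]],0.04))
    # board: pale wood
    m=cv2.inRange(hsv,(12,60,120),(24,150,255))
    m2=np.zeros_like(m);
    if n=="top": m2[200:275,210:335]=m[200:275,210:335]
    else: m2[185:275,255:335]=m[185:275,255:335]
    m2=cv2.morphologyEx(m2,cv2.MORPH_OPEN,np.ones((3,3)))
    c=biggest(m2); P=cast(f,c.reshape(-1,2),0.02)[:,:2]*1000
    r=cv2.minAreaRect(P.astype(np.float32)); print("board",r); print(cv2.boxPoints(r))
    m=cv2.inRange(hsv,(22,0,0),(22,0,0))
E
```

```text
top [ 19  92 130]
top [ 16 198 135]
tape px ((434.470703125, 264.93658447265625), (15.505152702331543, 34.292930603027344), 65.224853515625) world [[ 0.48342859 -0.18446214  0.04      ]]
board ((559.541259765625, 184.2248992919922), (240.0924530029297, 75.6524429321289), 84.1626968383789)
[[509.70203   68.648224]
 [584.96216   60.95407 ]
 [609.3805   299.80157 ]
 [534.12036  307.49573 ]]
scene [ 20 102 218]
scene [ 25 244 236]
tape px ((335.51324462890625, 356.07159423828125), (41.820125579833984, 26.7298583984375), 34.50851821899414) world [[ 0.48784224 -0.19208848  0.04      ]]
board ((555.2290649414062, 179.0146484375), (257.5938720703125, 95.49207305908203), 84.98080444335938)
[[496.39774   54.88887 ]
 [591.5236    46.534317]
 [614.0604   303.14044 ]
 [518.9345   311.495   ]]
```

Call:
move_arm --increments '[0,0,0,0.125,1,0,0,0,0.125,1,0,0,0,0.125,1,0,0,0,0.125,1,0,0,0,0.125,1,0,0,0,0.125,1,0,0,0,0.125,1,0,0,0,0.125,1]'

```text
time: 0.92
tool_pos: [0.1472, 0.6073, 0.2311]
tool_rot: [0.0, 0.583, 0.813, -0.0]
contact_force: [0.4, -0.1, 0.3]
gripper_width: 1.0
grasp_force: 0.0
```

Call:
move_arm --increments '[-31,13,0,0,1,-31,13,0,0,1,-31,13,0,0,1,-31,13,0,0,1,-31,13,0,0,1,-31,13,0,0,1,-31,13,0,0,1,-31,13,0,0,1]'

```text
time: 1.58
tool_pos: [0.3273, 0.4057, 0.2313]
tool_rot: [0.0, 0.58, 0.815, 0.0]
contact_force: [1.2, 1.0, -0.4]
gripper_width: 1.004
grasp_force: 0.0
```

Call:
move_arm --increments '[-31,13,0,0,1,-31,13,0,0,1,-31,13,0,0,1,-31,13,0,0,1,-35,-7,0,0,1,-35,-7,0,0,1,-35,-7,0,0,1,-35,-7,0,0,1]'

```text
time: 2.25
tool_pos: [0.4355, 0.1637, 0.2312]
tool_rot: [0.0, 0.58, 0.815, 0.0]
contact_force: [0.3, -0.5, 0.7]
gripper_width: 1.003
grasp_force: 0.0
```

Call:
move_arm --increments '[-35,-7,0,0,1,-35,-7,0,0,1,-35,-7,0,0,1,-35,-7,0,0,1,-35,-7,0,0,1,-35,-7,0,0,1,-35,-7,0,0,1,-35,-7,0,0,1]'

```text
time: 2.92
tool_pos: [0.474, -0.1194, 0.2314]
tool_rot: [0.0, 0.58, 0.814, 0.0]
contact_force: [0.9, -0.8, 0.3]
gripper_width: 0.999
grasp_force: 0.0
```

```bash
python3 - <<'E'
from h import *
f=grab("wrist"); cv2.imwrite("pics/w1.png",f["image"])
hsv=cv2.cvtColor(f["image"],cv2.COLOR_BGR2HSV)
m=cv2.inRange(hsv,(18,150,80),(34,255,255)); c=biggest(m); print(cv2.minAreaRect(c),cast(f,[cv2.minAreaRect(c)[0]],0.06))
E
```

```text
((313.63311767578125, 262.13140869140625), (84.65148162841797, 37.21393585205078), 83.2901611328125) [[ 0.48058452 -0.17066755  0.06      ]]
```

View pics/w1.png

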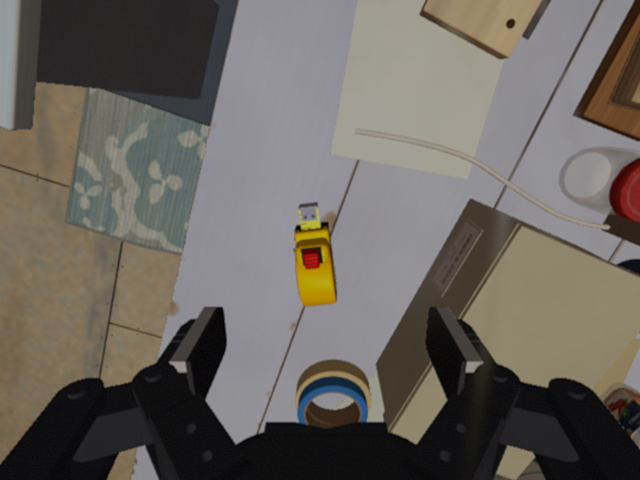

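The wrist view shows the tape nose-up in the picture: hook tip at (308,205), red lock (311,258), case rear (318,303). The board's right corner is at (503,57).

```bash
python3 - <<'E'
from h import *
f=grab("wrist"); hsv=cv2.cvtColor(f["image"],cv2.COLOR_BGR2HSV)
roi=np.zeros((480,640),np.uint8); roi[190:315,285:345]=255
red=cv2.bitwise_or(cv2.inRange(hsv,(0,150,60),(8,255,255)),cv2.inRange(hsv,(172,150,60),(180,255,255)))&roi
c=biggest(red);x,y,w,h=cv2.boundingRect(c);print("red",x,y,w,h)
M=cv2.moments(c);lk=cast(f,[[M["m10"]/M["m00"],M["m01"]/M["m00"]]],.070)[0]
yl=cv2.inRange(hsv,(18,150,80),(34,255,255))&roi
low=yl.copy();low[222:]=0
v,u=np.nonzero(low);print("blade rows",v.min(),v.max(),u.min(),u.max())
tip=cast(f,[[(u.min()+u.max())/2,v.min()]],.022)[0]
# case edges: row-wise mid of yellow at rows 265-300 (upper shape, z~.06)
mid=[];
for r in range(268,300,4):
    uu=np.nonzero(yl[r])[0]; mid.append([(uu.min()+uu.max())/2,r])
W=cast(f,mid,.06); ax=W[0]-W[-1]
print("lock",lk,"tip",tip,"head lock-tip",np.degrees(np.arctan2(*(tip-lk)[[1,0]])),"dist",np.linalg.norm((tip-lk)[:2]))
print("case-axis head",np.degrees(np.arctan2(ax[1],ax[0])),W[0],W[-1])
t=R.from_matrix(q2R(manip.state()["tool_rot"])).as_matrix();print("toolx head",np.degrees(np.arctan2(t[1,0],t[0,0])),manip.state()["tool_pos"])
E
```

```text
red 305 244 17 19
blade rows 210 221 302 322
lock [ 0.47607541 -0.16379137  0.07      ] tip [ 0.46507211 -0.1382781   0.022     ] head lock-tip 113.32945834556774 dist 0.027784882083976985
case-axis head 113.94542674631596 [ 0.48583953 -0.18168701  0.06      ] [ 0.49829809 -0.20974127  0.06      ]
toolx head 108.74022397539953 [ 0.47416159 -0.1215695   0.231276  ]
```

Call:
move_arm --increments '[0,0,0,-0.085,1,-33,-7.5,0,0,1,-33,-7.5,0,0,1,0,0,30,0,1,0,0,37,0,1,0,0,37,0,1,0,0,37,0,1,0,0,37,0,1]'

```text
time: 3.68
tool_pos: [0.4872, -0.1831, 0.0519]
tool_rot: [0.0, 0.545, 0.839, 0.0]
contact_force: [0.7, 0.2, -1.1]
gripper_width: 1.0
grasp_force: 0.0
```

Call:
move_arm --increments '[0,0,20,0,1,0,0,15,0,1,0,0,0,0,1,0,0,0,0,1]'

```text
time: 4.02
tool_pos: [0.4867, -0.1829, 0.0177]
tool_rot: [-0.001, 0.545, 0.839, 0.0]
contact_force: [0.3, 0.2, 0.1]
gripper_width: 0.999
grasp_force: 0.0
```

```bash
python3 - <<'E'
from h import *
f=grab("wrist"); cv2.imwrite("pics/w2.png",f["image"])
g=grab("top"); cv2.imwrite("pics/t2.png",g["image"]);s=manip.state();print(s["tool_pos"])
E
```

```text
[ 0.48840922 -0.18413797  0.01990202]
```

View pics/w2.png

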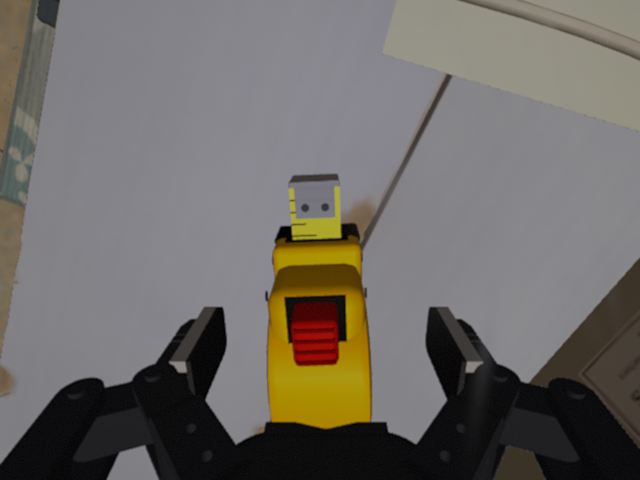

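The tape lies square between the open fingers: hook at (315,180), lock top at about (315,335). Fine location of the case in tool coordinates:

```bash
python3 - <<'E'
from h import *
f=grab("wrist"); s=manip.state(); T=q2R(s["tool_rot"])
for n,p,z in (("hook top outer",(315,185),.0225),("nose/blade",(318,240),.0225),("lock front top",(315,305),.072),("lock rear top",(316,362),.072),("edgeL",(270,400),.05),("edgeR",(370,400),.05)):
    print(n,((cast(f,[p],z)[0]-s["tool_pos"])@T*1000).round(1))
E
```

```text
hook top outer [57.8 -3.4 -2.4]
nose/blade [34.7 -2.4 -2.3]
lock front top [ 32.5  -2.3 -51.8]
lock rear top [ 12.7  -2.1 -51.8]
edgeL [-23.2 -21.3 -29.7]
edgeR [-23.3  18.5 -29.7]
```

Call:
move_arm --increments '[0,-2,0,0,1,0,0,0,0,0,0,0,0,0,0,0,0,0,0,0,0,0,0,0,0,0,0,0,0,0,0,0,0,0,0,0,0,0,0,0]'

```text
time: 4.83
tool_pos: [0.4857, -0.185, 0.0187]
tool_rot: [0.0, 0.545, 0.838, -0.0]
contact_force: [-1.0, 0.2, 3.7]
gripper_width: 0.416
grasp_force: 59.9
```

Call:
move_arm --increments '[0,0,-10,0,0,0,0,-25,0,0,0,0,-30,0,0,0,0,-30,0,0,0,0,0,0,0]'

```text
time: 5.25
tool_pos: [0.4888, -0.1866, 0.1201]
tool_rot: [0.005, 0.545, 0.838, 0.0]
contact_force: [1.2, -1.7, -0.6]
gripper_width: 0.415
grasp_force: 59.8
```

```bash
python3 - <<'E'
from h import *
s=manip.state();print(s["tool_pos"],s["gripper_width"],s["contact_force"])
f=grab("top"); hsv=cv2.cvtColor(f["image"],cv2.COLOR_BGR2HSV)
cv2.imwrite("pics/b.png",cv2.resize(f["image"][200:280,205:345],None,fx=5,fy=5,interpolation=cv2.INTER_CUBIC))
E
```

```text
[ 0.48884413 -0.18656523  0.12012484] 0.4145324513711902 [ 1.16160454 -1.72267409 -0.63277453]
```

View pics/b.png

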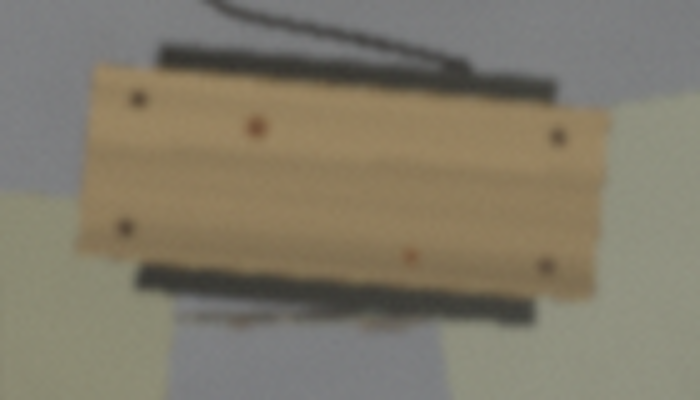

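The enlarged top view shows the board corners at crop pixels (97,65), (610,108), (595,297), (78,250). I cast these at 20 mm height.

```bash
python3 - <<'E'
from h import *
f=grab("top")
p=np.array([(97,65),(610,108),(595,297),(78,250)])/5-.4+(205,200)
W=cast(f,p,.02)[:,:2]*1000; print(W.round(1))
n=np.linalg.norm
print("len",n(W[0]-W[1]),n(W[3]-W[2]),"wid",n(W[0]-W[3]),n(W[1]-W[2]))
c=W.mean(0);d=(W[0]+W[3]-W[1]-W[2]);d/=n(d);print("c",c,"head",np.degrees(np.arctan2(d[1],d[0])),"L",c+121*d,"Rt",c-121*d)
m=[]
E
```

```text
[[609.4 299. ]
 [587.1  60.4]
 [499.6  68.1]
 [523.3 307.7]]
len 239.6712224715177 240.72407289234584 wid 86.52064769387164 87.86616276490591
c [554.84294643 183.79667453] head 84.51020392290783 L [566.41883237 304.24167802] Rt [543.26706049  63.35167105]
```

Call:
move_arm --increments '[0,0,0,0.103,0,0,0,0,0.103,0,0,0,0,0.103,0,0,0,0,0.103,0,0,0,0,0.101,0,0,0,0,0,0,0,0,0,0,0]'

```text
time: 5.93
tool_pos: [0.484, -0.184, 0.111]
tool_rot: [-0.002, 0.739, 0.674, -0.001]
contact_force: [-0.3, -0.1, -2.7]
gripper_width: 0.417
grasp_force: 59.6
```

Call:
move_arm --increments '[30,5,0,0,0,35,6,0,0,0,35,6,0,0,0,35,6,0,0,0,30,5,0,0,0,19,2,0,0,0,0,0,0,0,0,0,0,0,0,0]'

```text
time: 6.6
tool_pos: [0.532, -0.0036, 0.1122]
tool_rot: [-0.001, 0.739, 0.674, -0.001]
contact_force: [0.1, -1.1, -2.7]
gripper_width: 0.415
grasp_force: 59.6
```

Call:
move_arm --increments '[0,5,30,0,0,0,0,30,0,0,0,0,15,0,0,0,0,10,0,0,0,0,0,0,0,0,0,0,0,0]'

```text
time: 7.1
tool_pos: [0.5375, -0.0057, 0.0282]
tool_rot: [-0.0, 0.74, 0.673, -0.0]
contact_force: [0.4, -0.0, -1.6]
gripper_width: 0.412
grasp_force: 59.7
```

```bash
python3 - <<'E'
from h import *
f=grab("wrist"); cv2.imwrite("pics/w3.png",f["image"]);s=manip.state();print(s["tool_pos"],s["contact_force"])
E
```

```text
[ 0.53848738 -0.00565758  0.02930003] [-0.50172699  0.56789329 -1.45344513]
```

View pics/w3.png

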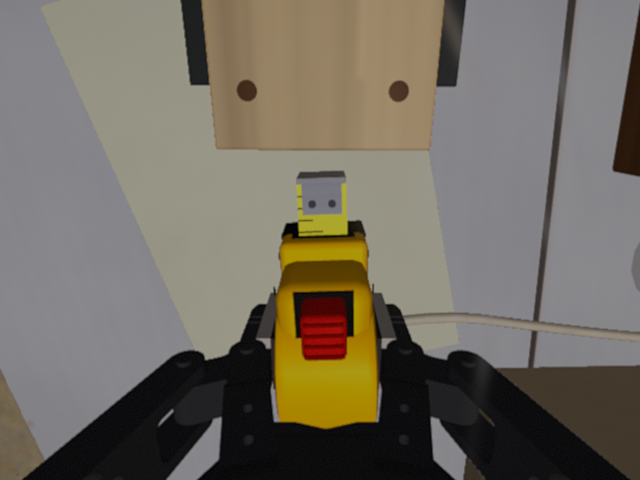

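The hook's outer end is at row 172–183, centred, and the board's end edge is at row 149, a gap of about 10 mm. Next I press the hook plate on the board's end and raise the case so it pivots nose-down in the grip.

Call:
move_arm --increments '[4,0,7,0,0,5,0,0,0,0,1,0,0,0,0,0,0,0,0,0]'

```text
time: 7.48
tool_pos: [0.539, 0.0037, 0.0222]
tool_rot: [0.002, 0.739, 0.673, -0.001]
contact_force: [-2.3, -6.9, -1.6]
gripper_width: 0.416
grasp_force: 59.3
```

Call:
move_arm --increments '[2,0,-3,0,0,3,0,-4,0,0,3,0,-4,0,0,4,0,-4,0,0,0,0,0,0,0]'

```text
time: 7.9
tool_pos: [0.5394, 0.0142, 0.037]
tool_rot: [0.003, 0.739, 0.674, -0.003]
contact_force: [-1.7, -12.3, -3.0]
gripper_width: 0.414
grasp_force: 60.8
```

```bash
python3 - <<'E'
from h import *
f=grab("wrist"); cv2.imwrite("pics/w4.png",f["image"]);s=manip.state();print(s["tool_pos"],s["contact_force"],s["ft_torque"])
E
```

```text
[0.53938119 0.0140903  0.03679559] [ -1.50187648 -11.57229466  -2.29161867] [-2.30478829  0.49393476  0.10253568]
```

View pics/w4.png

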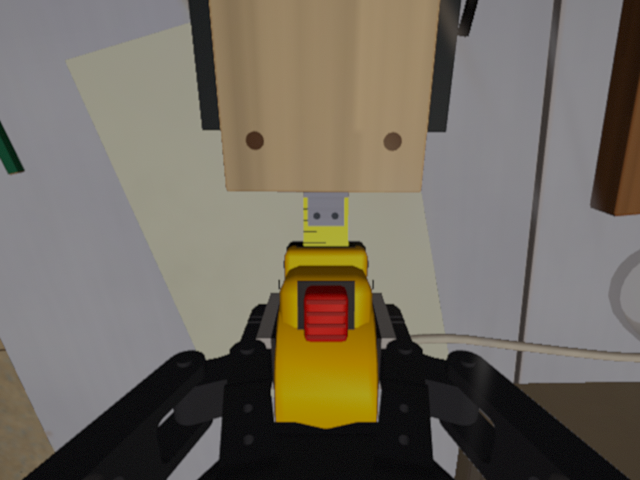

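It works: the hook (325,195) presses on the board edge, the lock has moved forward in the picture and the force is only 12 N. Continuing.

Call:
move_arm --increments '[4,0,-4,0,0,4,0,-3,0,0,5,0,-3,0,0,5,0,-3,0,0,3,0,-2,0,0,0,0,0,0,0]'

```text
time: 8.45
tool_pos: [0.5421, 0.0352, 0.0529]
tool_rot: [0.003, 0.739, 0.674, -0.003]
contact_force: [-3.7, -11.7, 1.9]
gripper_width: 0.416
grasp_force: 59.3
```

```bash
python3 - <<'E'
from h import *
f=grab("wrist"); cv2.imwrite("pics/w5.png",f["image"]);s=manip.state();print(s["tool_pos"],s["contact_force"],s["ft_torque"])
g=grab("scene");cv2.imwrite("pics/s5.png",g["image"])
a=f["image"][100:480,140:500];b=cv2.resize(g["image"][230:350,240:360],(380,380),interpolation=cv2.INTER_CUBIC)
cv2.imwrite("pics/c5.png",np.hstack([a,b]))
E
```

```text
[0.5420988  0.03520625 0.05284347] [ -3.06120083 -10.94567209   2.95748946] [-2.0902304   0.63634135  0.04363871]
```

View pics/c5.png

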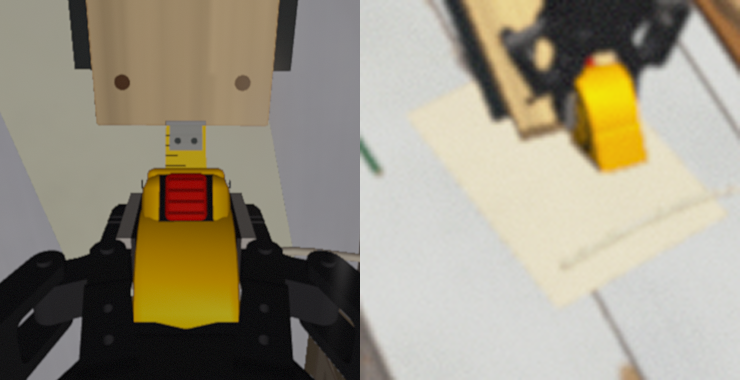

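```bash
python3 - <<'E'
from h import *
f=grab("wrist");T=f["T_tool_cam"];Ti=np.linalg.inv(T)
for th in np.radians([15,20,25,30,35,40,45]):
    o=[]
    for x,z in ((31-3,32),(16-3,32),(60,-18)):
        X=x*np.cos(th)+z*np.sin(th);Z=z*np.cos(th)-x*np.sin(th)
        p=Ti@[X/1000,0,(-22-Z)/1000,1];o.append(f["K"][1,2]+f["K"][1,1]*p[1]/p[2])
    print(np.degrees(th).round(),np.round(o,0))
E
```

```text
15.0 [286. 335. 190.]
20.0 [276. 325. 194.]
25.0 [267. 315. 200.]
30.0 [259. 306. 206.]
35.0 [252. 297. 212.]
40.0 [246. 289. 219.]
45.0 [241. 282. 226.]
```

```bash
python3 - <<'E'
from h import *
from scipy.optimize import least_squares, brentq
f=grab("wrist");Ti=np.linalg.inv(f["T_tool_cam"]);K=f["K"]
def row(X,Z): # tool-frame x fwd, z up rel TCP (mm)
    p=Ti@[X/1000,0,-Z/1000,1];return K[1,2]+K[1,1]*p[1]/p[2]
b0=-20 # case bottom rel TCP at w3
pts=[(358,72),(204,22),(236,22),(183,22)]; now=[320,240,266,222]
xs=[brentq(lambda x:row(x,b0+z)-r,-60,120) for r,z in pts];print("x0",np.round(xs,1))
def res(q):
    th,dx,dz=q;c,s=np.cos(th),np.sin(th);o=[]
    for x,(r,z) in zip(xs,pts):
        X,Z=x,z+b0-20;o.append(row(X*c+Z*s+dx,Z*c-X*s+20+dz))
    return np.array(o)-now
r=least_squares(res,[.5,0,0]);print(np.degrees(r.x[0]),r.x[1:],r.fun)
r=least_squares(lambda q:np.r_[res(q),.5*q[1],.5*q[2]],[.5,0,0]);print(np.degrees(r.x[0]),r.x[1:],r.fun)
E
```

```text
x0 [14.3 50.1 36.4 58.7]
27.64356680537106 [-11.39433084  -7.87413608] [ 0.00869748 -0.84285124  0.28885435  0.54196339]
30.045186063966998 [-6.51189079  2.16613289] [-0.34774933 -1.16471523  1.34083037 -0.50892964 -3.2559454   1.08306644]
```

Call:
move_arm --increments '[-5,0,-5,0,0,0,0,-20,0,0,0,0,-25,0,0,15,0,0,0,0,30,0,0,0,0,35,0,0,0,0,35,0,0,0,0,35,0,0,0,0]'

```text
time: 9.32
tool_pos: [0.5557, 0.1843, 0.1023]
tool_rot: [0.0, 0.74, 0.673, 0.001]
contact_force: [0.6, -0.6, -2.5]
gripper_width: 0.413
grasp_force: 58.9
```

Call:
move_arm --increments '[35,0,0,0,0,35,0,0,0,0,25,0,0,0,0,13,0,0,0,0,0,0,15,0,0,0,0,15,0,0,0,0,10,0,0,0,0,0,0,0]'

```text
time: 9.98
tool_pos: [0.5627, 0.2873, 0.0562]
tool_rot: [-0.001, 0.74, 0.672, -0.004]
contact_force: [-0.5, 0.4, -2.4]
gripper_width: 0.415
grasp_force: 58.8
```

```bash
python3 - <<'E'
from h import *
f=grab("wrist"); s=manip.state();print(s["tool_pos"],s["tool_rot"],s["contact_force"])
g=grab("scene")
a=f["image"][100:480,140:500];b=cv2.resize(g["image"][150:270,230:350],(380,380),interpolation=cv2.INTER_CUBIC)
cv2.imwrite("pics/c6.png",np.hstack([a,b]))
E
```

```text
[0.56361661 0.28766528 0.05785338] [-0.00111529  0.74040118  0.67215771 -0.00297516] [-0.63340452 -0.62972418 -2.25349274]
```

View pics/c6.png

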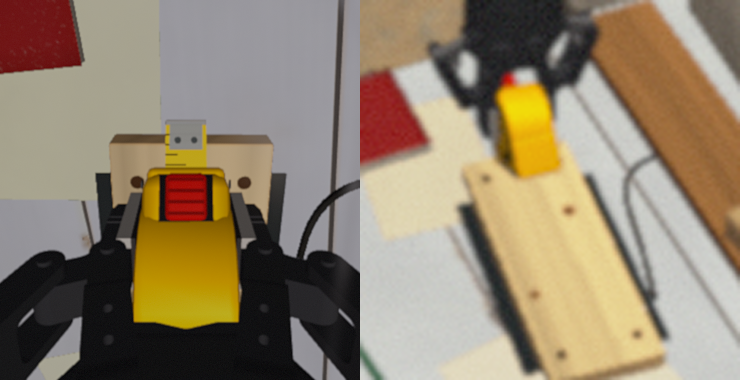

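The hook tip (325,221 full frame) is just past the board's left edge (row about 240). The tilted plate leans back, so I go 9 mm further before lowering.

Call:
move_arm --increments '[9,1,0,0,0,0,0,3,0,0,0,0,0,0,0,0,0,0,0,0]'

```text
time: 10.42
tool_pos: [0.5679, 0.2987, 0.0587]
tool_rot: [0.0, 0.74, 0.673, 0.0]
contact_force: [-0.3, 0.4, -2.4]
gripper_width: 0.416
grasp_force: 58.8
```

Call:
move_arm --increments '[0,0,2,0,0,0,0,0,0,0,0,0,0,0,0]'

```text
time: 10.67
tool_pos: [0.5675, 0.2985, 0.0562]
tool_rot: [-0.0, 0.74, 0.673, -0.0]
contact_force: [-0.1, 0.5, -2.9]
gripper_width: 0.422
grasp_force: 58.8
```

Call:
move_arm --increments '[0,0,2,0,0,0,0,0,0,0,0,0,0,0,0]'

```text
time: 10.92
tool_pos: [0.5675, 0.2985, 0.0541]
tool_rot: [-0.0, 0.74, 0.673, -0.0]
contact_force: [-1.2, -0.0, -2.9]
gripper_width: 0.417
grasp_force: 58.8
```

Call:
move_arm --increments '[0,0,2,0,0,0,0,0,0,0,0,0,0,0,0]'

```text
time: 11.17
tool_pos: [0.5675, 0.2985, 0.0521]
tool_rot: [-0.0, 0.74, 0.673, -0.0]
contact_force: [-0.9, -0.3, -2.7]
gripper_width: 0.412
grasp_force: 58.8
```

Call:
move_arm --increments '[0,0,2,0,0,0,0,0,0,0,0,0,0,0,0]'

```text
time: 11.42
tool_pos: [0.568, 0.2987, 0.0508]
tool_rot: [0.0, 0.74, 0.673, 0.0]
contact_force: [-0.5, -0.8, -0.4]
gripper_width: 0.418
grasp_force: 59.2
```

Call:
move_arm --increments '[0,0,2,0,0,0,0,0,0,0,0,0,0,0,0]'

```text
time: 11.67
tool_pos: [0.5681, 0.2988, 0.0505]
tool_rot: [0.0, 0.74, 0.673, 0.0]
contact_force: [-4.3, -2.0, 8.7]
gripper_width: 0.418
grasp_force: 60.4
```

Light contact of the case's front edge on the board. Now ease up slightly and draw back to catch the hook.

Call:
move_arm --increments '[0,0,-1.5,0,0,-3,0,0,0,0,-4,0,0,0,0,-5,0,0,0,0,-5,0,0,0,0,0,0,0,0,0]'

```text
time: 12.17
tool_pos: [0.5667, 0.2809, 0.0507]
tool_rot: [0.0, 0.74, 0.673, 0.0]
contact_force: [0.5, 0.6, 4.5]
gripper_width: 0.413
grasp_force: 59.8
```

Call:
move_arm --increments '[-5,0,0,0,0,-5,0,0,0,0,-5,0,0,0,0,-5,0,0,0,0,0,0,0,0,0]'

```text
time: 12.58
tool_pos: [0.5648, 0.2623, 0.0506]
tool_rot: [-0.0, 0.74, 0.672, 0.002]
contact_force: [0.8, 4.8, 3.0]
gripper_width: 0.415
grasp_force: 60.0
```

```bash
python3 - <<'E'
from h import *
f=grab("wrist"); s=manip.state();print(s["tool_pos"],s["contact_force"])
g=grab("scene")
a=f["image"][100:480,140:500];b=cv2.resize(g["image"][150:270,230:350],(380,380),interpolation=cv2.INTER_CUBIC)
cv2.imwrite("pics/c7.png",np.hstack([a,b]))
E
```

```text
[0.56482254 0.26229178 0.05059335] [-0.03496168  5.06628638  3.18416278]
```

View pics/c7.png

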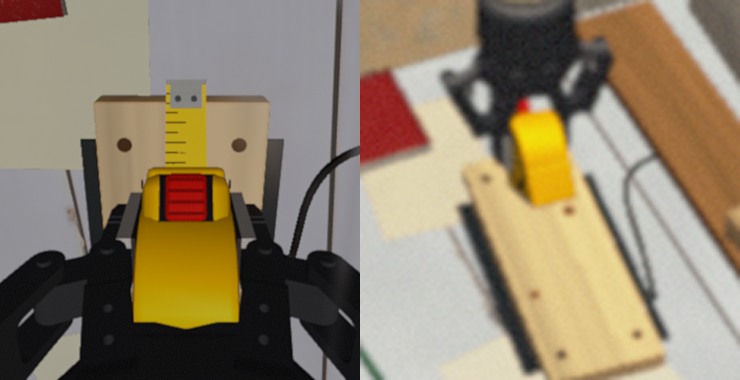

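The hook (325,185) hangs over the left edge and about 20 mm more blade is showing, pulled with 5 N. Drawing back while rising slightly.

Call:
move_arm --increments '[-6,0,-1.5,0,0,-10,0,-3,0,0,-12,0,-3,0,0,-12,0,-3,0,0,-12,0,-3,0,0,-12,0,-3,0,0,-8,0,-2,0,0,0,0,0,0,0]'

```text
time: 13.35
tool_pos: [0.5569, 0.1892, 0.068]
tool_rot: [-0.001, 0.74, 0.672, -0.0]
contact_force: [0.9, 4.9, -0.6]
gripper_width: 0.411
grasp_force: 61.3
```

Call:
move_arm --increments '[-10,0,-2,0,0,-12,0,-3,0,0,-12,0,-3,0,0,-12,0,-3,0,0,-12,0,-3,0,0,-8,0,-2,0,0,0,0,0,0,0]'

```text
time: 13.93
tool_pos: [0.5504, 0.123, 0.0844]
tool_rot: [-0.0, 0.74, 0.672, -0.001]
contact_force: [0.4, 4.6, -1.3]
gripper_width: 0.412
grasp_force: 61.1
```

Call:
move_arm --increments '[-8,0,0,0,0,-12,0,0,0,0,-12,0,0,0,0,-14,0,0,0,0,-14,0,0,0,0,-14,0,0,0,0,-14,0,0,0,0,-10,0,0,0,0]'

```text
time: 14.6
tool_pos: [0.5409, 0.026, 0.0837]
tool_rot: [-0.001, 0.74, 0.673, -0.001]
contact_force: [1.0, 4.9, -1.4]
gripper_width: 0.416
grasp_force: 61.0
```

Call:
move_arm --increments '[-6,0,0,0,0,0,0,0,0,0,0,0,0,0,0]'

```text
time: 14.85
tool_pos: [0.5407, 0.0209, 0.0839]
tool_rot: [-0.0, 0.74, 0.673, -0.0]
contact_force: [0.3, 4.4, -2.4]
gripper_width: 0.419
grasp_force: 60.9
```

```bash
cat > look.py <<'E'
from h import *
f=grab("wrist"); s=manip.state();p=s["tool_pos"]*1000
u=np.array([.0958,.9954]);d=p[:2]-[543.3,63.4];print("tcp",p.round(1),"along",(d@u).round(1),"lat",(d@[.9954,-.0958]).round(1),"F",s["contact_force"].round(1))
hsv=cv2.cvtColor(f["image"],cv2.COLOR_BGR2HSV)
roi=np.zeros((480,640),np.uint8);roi[:470,290:360]=255
red=(cv2.inRange(hsv,(0,150,60),(8,255,255))|cv2.inRange(hsv,(172,150,60),(180,255,255)))&roi
if red.any(): print("red x,y,w,h",cv2.boundingRect(biggest(red)))
yl=cv2.inRange(hsv,(18,150,80),(34,255,255))&roi
w=[np.count_nonzero(yl[r]) for r in range(0,480,8)];print("yellow width per 8 rows",w)
print("col 300 hue/sat rows", [tuple(hsv[r,270][:2].tolist()) for r in range(40,300,12)])
E
python3 look.py
```

```text
tcp [540.8  21.1  83.9] along -42.3 lat 1.6 F [-0.2  3.7 -2.5]
red x,y,w,h (304, 291, 44, 56)
yellow width per 8 rows [np.int64(47), np.int64(48), np.int64(48), np.int64(47), np.int64(48), np.int64(47), np.int64(47), np.int64(47), np.int64(46), np.int64(46), np.int64(46), np.int64(46), np.int64(46), np.int64(46), np.int64(46), np.int64(46), np.int64(46), np.int64(45), np.int64(46), np.int64(45), np.int64(46), np.int64(46), np.int64(45), np.int64(45), np.int64(44), np.int64(44), np.int64(43), np.int64(42), np.int64(42), np.int64(42), np.int64(42), np.int64(46), np.int64(70), np.int64(70), np.int64(9), np.int64(68), np.int64(14), np.int64(14), np.int64(14), np.int64(14), np.int64(14), np.int64(15), np.int64(27), np.int64(30), np.int64(70), np.int64(70), np.int64(70), np.int64(70), np.int64(70), np.int64(70), np.int64(70), np.int64(70), np.int64(70), np.int64(45), np.int64(0), np.int64(0), np.int64(0), np.int64(0), np.int64(0), np.int64(0)]
col 300 hue/sat rows [(18, 86), (18, 87), (18, 87), (18, 87), (18, 87), (18, 87), (18, 87), (18, 89), (17, 88), (12, 138), (18, 86), (18, 84), (18, 89), (25, 30), (26, 28), (26, 28), (25, 28), (25, 28), (26, 28), (26, 27), (26, 28), (24, 29)]
```

```bash
python3 - <<'E'
from h import *
f=grab("wrist"); s=manip.state(); T=q2R(s["tool_rot"]);hsv=cv2.cvtColor(f["image"],cv2.COLOR_BGR2HSV)
col=f["image"][150:230,262:280].mean((1,2));e=150+np.argmax(-np.diff(f["image"][150:230,262:280,0].astype(float).mean(1))*-1)
print("edge row",e,hsv[180:205:3,270].tolist())
for n,p,z in (("board edge",(325,192),.02),("nose@z80",(325,250),.080),("nose@z72",(325,250),.072)):
    print(n,((cast(f,[p],z)[0]-s["tool_pos"])@T*1000).round(1))
E
```

```text
edge row 186 [[18, 87, 141], [18, 87, 141], [16, 94, 138], [28, 25, 153], [28, 27, 153], [28, 27, 153], [26, 28, 154], [26, 28, 154], [26, 28, 154]]
board edge [40.9  0.5 64. ]
nose@z80 [27.6  0.6  4. ]
nose@z72 [24.5  0.6 12. ]
```

Call:
move_arm --increments '[0,0,8,0,0,0,0,8,0,0,0,0,8,0,0,0,0,8,0,0,0,0,8,0,0,0,0,8,0,0,0,0,0,0,0]'

```text
time: 15.53
tool_pos: [0.54, 0.021, 0.034]
tool_rot: [-0.001, 0.74, 0.672, -0.001]
contact_force: [1.1, 4.4, -2.5]
gripper_width: 0.417
grasp_force: 61.0
```

```bash
python3 look.py | cut -c1-120
```

```text
tcp [540.5  20.7  35. ] along -42.7 lat 1.3 F [ 0.7  3.8 -2.5]
red x,y,w,h (304, 302, 45, 59)
yellow width per 8 rows [np.int64(55), np.int64(55), np.int64(55), np.int64(54), np.int64(54), np.int64(53), np.int64(53
col 300 hue/sat rows [(18, 87), (18, 84), (18, 86), (18, 86), (18, 86), (18, 87), (18, 85), (18, 86), (18, 84), (18, 86)
```

Call:
move_arm --increments '[0,0,4,0,0,0,0,4,0,0,0,0,0,0,0,0,0,0,0,0]'

```text
time: 15.92
tool_pos: [0.5412, 0.0208, 0.0283]
tool_rot: [0.0, 0.74, 0.673, -0.0]
contact_force: [0.2, 3.6, -2.0]
gripper_width: 0.416
grasp_force: 61.0
```

Call:
move_arm --increments '[0,0,3,0,0,0,0,0,0,0,0,0,0,0,0]'

```text
time: 16.17
tool_pos: [0.5413, 0.0209, 0.0254]
tool_rot: [0.0, 0.74, 0.673, 0.0]
contact_force: [0.4, 4.0, -1.5]
gripper_width: 0.414
grasp_force: 61.1
```

Call:
move_arm --increments '[0,0,2,0,0,0,0,0,0,0,0,0,0,0,0]'

```text
time: 16.42
tool_pos: [0.5412, 0.0209, 0.0232]
tool_rot: [0.0, 0.74, 0.673, 0.0]
contact_force: [0.8, 4.0, -0.2]
gripper_width: 0.415
grasp_force: 61.1
```

Call:
move_arm --increments '[0,0,2,0,0,0,0,0,0,0,0,0,0,0,0]'

```text
time: 16.67
tool_pos: [0.5411, 0.0208, 0.0211]
tool_rot: [-0.0, 0.74, 0.673, -0.0]
contact_force: [1.2, 3.8, -1.3]
gripper_width: 0.411
grasp_force: 61.1
```

```bash
python3 look.py | cut -c1-120
```

```text
tcp [541.1  20.8  21.2] along -42.6 lat 1.9 F [ 0.7  4.  -1.3]
red x,y,w,h (303, 305, 46, 60)
yellow width per 8 rows [np.int64(57), np.int64(57), np.int64(57), np.int64(56), np.int64(56), np.int64(55), np.int64(55
col 300 hue/sat rows [(18, 86), (18, 85), (18, 86), (18, 86), (18, 85), (18, 87), (18, 85), (18, 87), (18, 85), (18, 85)
```

Call:
move_arm --increments '[0,0,2,0,0,0,0,0,0,0,0,0,0,0,0]'

```text
time: 16.97
tool_pos: [0.5415, 0.0207, 0.0208]
tool_rot: [-0.0, 0.74, 0.673, -0.0]
contact_force: [-4.3, 4.3, 9.3]
gripper_width: 0.41
grasp_force: 62.0
```

Call:
move_arm --increments '[0,0,1.5,0,0,0,0,0,0,0,0,0,0,0,0]'

```text
time: 17.22
tool_pos: [0.5415, 0.0207, 0.0207]
tool_rot: [-0.0, 0.74, 0.673, -0.001]
contact_force: [-9.4, 4.0, 18.0]
gripper_width: 0.416
grasp_force: 63.3
```

Call:
move_arm --increments '[0,0,1.5,0,0,0,0,0,0,0,0,0,0,0,0]'

```text
time: 17.47
tool_pos: [0.5416, 0.0207, 0.0207]
tool_rot: [-0.001, 0.74, 0.673, -0.001]
contact_force: [-13.9, 3.6, 26.2]
gripper_width: 0.413
grasp_force: 64.4
```

The case is on the table. I take the pressure off, then ease forward to bring the nose to the board.

Call:
move_arm --increments '[0,0,-4.5,0,0,3,0,0,0,0,3,0,0,0,0,0,0,0,0,0,0,0,0,0,0]'

```text
time: 17.88
tool_pos: [0.5418, 0.0272, 0.0207]
tool_rot: [-0.0, 0.74, 0.673, 0.0]
contact_force: [-0.1, 4.2, 1.5]
gripper_width: 0.412
grasp_force: 61.3
```

Call:
move_arm --increments '[2,0,0,0,0,0,0,0,0,0,0,0,0,0,0]'

```text
time: 18.13
tool_pos: [0.5421, 0.0289, 0.0208]
tool_rot: [0.0, 0.74, 0.673, 0.0]
contact_force: [1.4, 3.5, 0.8]
gripper_width: 0.414
grasp_force: 61.4
```

Call:
move_arm --increments '[2,0,0,0,0,0,0,0,0,0,0,0,0,0,0]'

```text
time: 18.38
tool_pos: [0.5422, 0.0309, 0.0208]
tool_rot: [0.0, 0.74, 0.673, 0.0]
contact_force: [0.2, 3.8, 0.7]
gripper_width: 0.412
grasp_force: 61.3
```

```bash
python3 look.py | cut -c1-120
```

```text
tcp [542.2  30.9  20.7] along -32.5 lat 2.0 F [-0.1  3.3  0.5]
red x,y,w,h (303, 305, 46, 60)
yellow width per 8 rows [np.int64(57), np.int64(57), np.int64(57), np.int64(57), np.int64(55), np.int64(55), np.int64(55
col 300 hue/sat rows [(18, 88), (18, 89), (18, 87), (18, 86), (18, 85), (18, 86), (18, 86), (18, 86), (18, 86), (18, 84)
```

Call:
move_arm --increments '[1.5,0,0,0,0,0,0,0,0,0,0,0,0,0,0]'

```text
time: 18.68
tool_pos: [0.5422, 0.0315, 0.0208]
tool_rot: [0.0, 0.74, 0.673, -0.001]
contact_force: [-0.1, -2.6, 1.1]
gripper_width: 0.413
grasp_force: 61.3
```

Call:
move_arm --increments '[1.5,0,0,0,0,0,0,0,0,0,0,0,0,0,0]'

```text
time: 18.93
tool_pos: [0.5422, 0.0315, 0.0208]
tool_rot: [0.001, 0.74, 0.673, -0.002]
contact_force: [-1.1, -8.2, 0.8]
gripper_width: 0.421
grasp_force: 61.4
```

Call:
move_arm --increments '[1.5,0,0,0,0,0,0,0,0,0,0,0,0,0,0]'

```text
time: 19.18
tool_pos: [0.5422, 0.0316, 0.0208]
tool_rot: [0.002, 0.74, 0.673, -0.003]
contact_force: [-2.8, -13.8, 1.2]
gripper_width: 0.414
grasp_force: 61.4
```

Nose is against the board's end at along = −31.9. I relax, open and lift clear.

Call:
move_arm --increments '[-3,0,0,0,0,0,0,0,0,0,0,0,0,0,0.6,0,0,0,0,0.8,0,0,0,0,1,0,0,0,0,1,0,0,0,0,1,0,0,0,0,1]'

```text
time: 19.85
tool_pos: [0.5423, 0.0324, 0.0208]
tool_rot: [0.0, 0.74, 0.673, -0.0]
contact_force: [0.2, -0.2, -0.0]
gripper_width: 0.998
grasp_force: 0.0
```

Call:
move_arm --increments '[0,0,-10,0,1,0,0,-25,0,1,0,0,-35,0,1,0,0,-35,0,1,0,0,0,0,1]'

```text
time: 20.27
tool_pos: [0.5475, 0.032, 0.1353]
tool_rot: [0.005, 0.74, 0.673, 0.005]
contact_force: [2.5, -0.1, 1.6]
gripper_width: 1.004
grasp_force: 0.0
```

```bash
cat > lock.py <<'E'
from h import *
f=grab("wrist"); s=manip.state();T=q2R(s["tool_rot"]);p=s["tool_pos"]
hsv=cv2.cvtColor(f["image"],cv2.COLOR_BGR2HSV)
roi=np.zeros((480,640),np.uint8);roi[:430,270:380]=255
red=(cv2.inRange(hsv,(0,150,60),(8,255,255))|cv2.inRange(hsv,(172,150,60),(180,255,255)))&roi
b=cv2.boundingRect(biggest(red));print("tcp",p,"bbox",b)
u0=b[0]+b[2]/2
t=lambda q,z:((cast(f,[q],z)[0]-p)@T*1000).round(1)
print("rear edge@72",t((u0,b[1]+b[3]),.072),"@66",t((u0,b[1]+b[3]),.066),"top row@72",t((u0,b[1]),.072),"top row@60",t((u0,b[1]),.060))
yl=cv2.inRange(hsv,(18,150,80),(34,255,255))
w=[(r,int(np.count_nonzero(yl[r,250:400])),np.nonzero(yl[r,250:400])[0].mean().round(1)+250) for r in range(0,480,10) if yl[r,250:400].any()];print(w)
e=hsv[:,280,1].astype(int);print("board edge sat drops",[r for r in range(2,300) if e[r-2]-e[r]>35])
cv2.imwrite("pics/l%d.png"%(s["time"]*100),f["image"])
E
python3 lock.py
```

```text
tcp [0.5459353  0.03207684 0.13210682] bbox (304, 215, 24, 28)
rear edge@72 [ 9.4 -3.2 60.1] @66 [ 7.2 -3.4 66.1] top row@72 [27.3 -3.1 60.1] top row@60 [23.9 -3.4 72.1]
[(0, 31, np.float64(314.0)), (10, 31, np.float64(314.0)), (20, 31, np.float64(314.0)), (30, 30, np.float64(314.5)), (40, 30, np.float64(314.5)), (50, 29, np.float64(315.0)), (60, 30, np.float64(314.5)), (70, 29, np.float64(315.0)), (80, 29, np.float64(315.0)), (90, 29, np.float64(315.0)), (100, 28, np.float64(315.5)), (110, 28, np.float64(315.5)), (120, 28, np.float64(315.5)), (130, 27, np.float64(316.0)), (140, 28, np.float64(315.5)), (150, 27, np.float64(316.0)), (160, 27, np.float64(316.0)), (170, 27, np.float64(316.0)), (180, 27, np.float64(316.0)), (190, 16, np.float64(317.6)), (200, 49, np.float64(316.0)), (210, 47, np.float64(316.0)), (220, 19, np.float64(316.8)), (230, 22, np.float64(316.0)), (240, 30, np.float64(315.5)), (250, 53, np.float64(316.0)), (260, 53, np.float64(316.0)), (270, 53, np.float64(316.0)), (280, 51, np.float64(316.0)), (290, 50, np.float64(316.5))]
board edge sat drops [190]
```

Call:
move_arm --increments '[20,0,0,0,0,0,0,0,0,0,0,0,0,0,0,0,0,0,0,0,0,0,0,0,0,0,0,0,0,0,0,0,0,0,0,0,0,0,0,0]'

```text
time: 20.98
tool_pos: [0.5441, 0.0519, 0.1256]
tool_rot: [-0.0, 0.74, 0.673, -0.0]
contact_force: [-0.2, -0.1, 0.4]
gripper_width: 0.002
grasp_force: 0.0
```

```bash
python3 lock.py | head -2
```

```text
tcp [0.54409392 0.05198507 0.12569829] bbox (314, 249, 24, 28)
rear edge@72 [-9.3  1.2 53.7] @66 [-12.2   1.2  59.7] top row@72 [ 8.9  1.2 53.7] top row@60 [ 4.3  1.2 65.7]
```

Call:
move_arm --increments '[3,1,20,0,0,0,0,20,0,0,0,0,5,0,0,0,0,0,0,0,0,0,0,0,0]'

```text
time: 21.45
tool_pos: [0.5454, 0.055, 0.081]
tool_rot: [-0.0, 0.74, 0.673, -0.0]
contact_force: [0.4, 0.0, 0.1]
gripper_width: -0.001
grasp_force: 0.0
```

Call:
move_arm --increments '[0,0,2,0,0,0,0,2,0,0,0,0,2,0,0,0,0,2,0,0,0,0,0,0,0,0,0,0,0,0]'

```text
time: 21.95
tool_pos: [0.5453, 0.0551, 0.0727]
tool_rot: [-0.0, 0.74, 0.673, -0.0]
contact_force: [0.1, -0.3, 0.3]
gripper_width: -0.002
grasp_force: 0.0
```

Call:
move_arm --increments '[0,0,1,0,0,0,0,1,0,0,0,0,0,0,0,0,0,0,0,0]'

```text
time: 22.28
tool_pos: [0.5459, 0.0552, 0.0715]
tool_rot: [0.0, 0.74, 0.673, 0.0]
contact_force: [-1.0, 0.4, 4.5]
gripper_width: 0.001
grasp_force: 2.3
```

Contact with the lock at 71.5 mm, as expected. Pressing.

Call:
move_arm --increments '[0,0,2,0,0,0,0,1,0,0,0,0,1,0,0,0,0,1,0,0,0,0,0,0,0]'

```text
time: 22.7
tool_pos: [0.5459, 0.0551, 0.0666]
tool_rot: [0.0, 0.74, 0.673, 0.0]
contact_force: [-0.9, -0.6, 5.7]
gripper_width: 0.004
grasp_force: 2.9
```

Call:
move_arm --increments '[0,0,1,0,0,0,0,1,0,0,0,0,0,0,0,0,0,0,0,0]'

```text
time: 23.03
tool_pos: [0.5465, 0.0552, 0.0659]
tool_rot: [0.001, 0.74, 0.673, 0.001]
contact_force: [-3.6, 1.5, 12.6]
gripper_width: 0.0
grasp_force: 5.8
```

Call:
move_arm --increments '[0,0,1,0,0,0,0,1,0,0,0,0,0,0,0,0,0,0,0,0]'

```text
time: 23.37
tool_pos: [0.5475, 0.0553, 0.0659]
tool_rot: [0.001, 0.74, 0.673, 0.001]
contact_force: [-6.1, 1.5, 17.9]
gripper_width: -0.001
grasp_force: 9.5
```

The lock has bottomed at 65.9 mm, full travel. Lifting off, opening, and regrasping.

Call:
move_arm --increments '[0,0,-8,0,0,0,0,-25,0,0,0,0,-30,0,0,-15,-1,0,0,1,-12,0,0,0,1,0,0,0,0,1,0,0,0,0,1,0,0,0,0,1]'

```text
time: 24.03
tool_pos: [0.5408, 0.0284, 0.123]
tool_rot: [-0.001, 0.74, 0.673, -0.001]
contact_force: [0.3, 0.5, 0.2]
gripper_width: 0.71
grasp_force: 0.0
```

```bash
python3 lock.py
```

```text
tcp [0.54093871 0.02857759 0.12321085] bbox (317, 213, 25, 27)
rear edge@72 [15.4  3.  51.2] @66 [13.3  3.1 57.2] top row@72 [31.6  3.  51.2] top row@60 [28.3  3.1 63.2]
[(0, 33, np.float64(328.0)), (10, 33, np.float64(328.0)), (20, 32, np.float64(328.5)), (30, 31, np.float64(328.0)), (40, 32, np.float64(327.5)), (50, 31, np.float64(328.0)), (60, 31, np.float64(328.0)), (70, 31, np.float64(328.0)), (80, 31, np.float64(328.0)), (90, 30, np.float64(327.5)), (100, 29, np.float64(328.0)), (110, 29, np.float64(328.0)), (120, 29, np.float64(328.0)), (130, 29, np.float64(328.0)), (140, 24, np.float64(330.2)), (150, 29, np.float64(328.0)), (160, 29, np.float64(328.0)), (170, 27, np.float64(328.0)), (180, 28, np.float64(327.5)), (190, 49, np.float64(328.0)), (200, 51, np.float64(328.0)), (210, 49, np.float64(328.0)), (220, 21, np.float64(327.8)), (230, 23, np.float64(327.8)), (240, 48, np.float64(329.2)), (250, 56, np.float64(328.5)), (260, 56, np.float64(328.5)), (270, 55, np.float64(329.0)), (280, 55, np.float64(329.0)), (290, 53, np.float64(329.0)), (300, 49, np.float64(329.0))]
board edge sat drops [55, 160, 186, 187]
```

Call:
move_arm --increments '[0,3,0,0,1,0,0,0,0,1,0,0,0,0,1,0,0,25,0,1,0,0,30,0,1,0,0,25,0,1,0,0,15,0,1,0,0,6,0,1]'

```text
time: 24.75
tool_pos: [0.5425, 0.0284, 0.0205]
tool_rot: [-0.002, 0.74, 0.673, -0.002]
contact_force: [-0.6, -1.4, -0.3]
gripper_width: 1.002
grasp_force: 0.0
```

Call:
move_arm --increments '[0,0,0,0,0,0,0,0,0,0,0,0,0,0,0,0,0,0,0,0,0,0,0,0,0,0,0,0,0,0,0,0,0,0,0,0,0,0,0,0]'

```text
time: 25.42
tool_pos: [0.5443, 0.028, 0.0255]
tool_rot: [-0.001, 0.739, 0.673, -0.001]
contact_force: [-6.0, -0.1, 7.6]
gripper_width: 0.412
grasp_force: 60.9
```

Call:
move_arm --increments '[0,0,-3,0,0,0,0,-5,0,0,0,0,-8,0,0,0,0,-12,0,0,0,0,-15,0,0,0,0,-12,0,0,0,0,0,0,0]'

```text
time: 26.0
tool_pos: [0.5447, 0.0326, 0.08]
tool_rot: [-0.003, 0.739, 0.673, 0.003]
contact_force: [-0.3, 15.0, -8.5]
gripper_width: 0.413
grasp_force: 62.0
```

```bash
python3 lock.py | head -2
```

```text
tcp [0.54426832 0.03241046 0.07903453] bbox (305, 271, 41, 47)
rear edge@72 [-9.   1.3  7. ] @66 [-12.8   1.3  12.9] top row@72 [15.9  1.3  7.2] top row@60 [10.4  1.3 19.1]
```

The hook is still bearing on the left end, pulling 15 N. I ease forward to free it.

Call:
move_arm --increments '[8,0,0,0,0,8,0,0,0,0,4,0,0,0,0,0,0,0,0,0,0,0,0,0,0]'

```text
time: 26.47
tool_pos: [0.5471, 0.0478, 0.0792]
tool_rot: [0.0, 0.74, 0.673, 0.0]
contact_force: [-0.3, 0.1, -3.2]
gripper_width: 0.413
grasp_force: 62.6
```

```bash
cat > blade.py <<'E'
from h import *
for n in ("top","scene"):
    f=grab(n);hsv=cv2.cvtColor(f["image"],cv2.COLOR_BGR2HSV)
    m=cv2.inRange(hsv,(20,130,60),(34,255,255));c,_=cv2.findContours(m,0,1)
    print(n,[cv2.boundingRect(x) for x in c if cv2.contourArea(x)>15])
    cv2.imwrite(f"pics/{n}_bl.png",f["image"])
E
python3 lock.py|head -2; python3 blade.py
```

```text
tcp [0.54704138 0.04766753 0.07907611] bbox (305, 271, 41, 47)
rear edge@72 [-8.7  1.   7.1] @66 [-12.5   1.   13.1] top row@72 [16.3  0.9  7.1] top row@60 [10.7  0.9 19.1]
top [(220, 226, 78, 14)]
scene [(307, 236, 20, 39), (295, 229, 7, 9), (276, 195, 22, 31)]
```

The hook is free, but the 15 N pull (10 N brake plus 4 N spring) may have slipped the blade out a few mm. I'll carry the tape to the right of the board, set it level on the table, and use the board's right end as a stop to check and correct the length.

Call:
move_arm --increments '[0,0,-25,0,0,0,0,-25,0,0,-10,-5,0,0,0,-25,-10,0,0,0,-35,-10,0,0,0,-35,-5,0,0,0,-35,0,0,0,0,-35,0,0,0,0]'

```text
time: 27.28
tool_pos: [0.4988, -0.1252, 0.1279]
tool_rot: [-0.0, 0.74, 0.673, -0.0]
contact_force: [0.1, -0.0, -2.5]
gripper_width: 0.415
grasp_force: 62.6
```

Call:
move_arm --increments '[-35,0,0,0,0,-35,0,0,0,0,-20,0,0,0,0,-15,0,0,0,0,0,0,0,0,0,0,0,0,0,0]'

```text
time: 27.78
tool_pos: [0.4894, -0.2286, 0.1279]
tool_rot: [-0.001, 0.741, 0.672, -0.0]
contact_force: [1.2, 0.0, -3.0]
gripper_width: 0.413
grasp_force: 62.6
```

```bash
python3 look.py|head -2; python3 blade.py
```

```text
tcp [ 489.6 -227.8  127.9] along -295.0 lat -25.6 F [-1.3  0.2 -2.3]
red x,y,w,h (305, 271, 41, 47)
top [(340, 250, 130, 21)]
scene [(341, 329, 25, 45), (309, 283, 24, 36)]
```

Call:
move_arm --increments '[0,0,20,0,0,0,0,20,0,0,0,0,12,0,0,0,0,10,0,0,0,0,10,0,0,0,0,10,0,0,0,0,8,0,0,0,0,0,0,0]'

```text
time: 28.6
tool_pos: [0.4897, -0.2274, 0.0371]
tool_rot: [-0.001, 0.74, 0.672, -0.0]
contact_force: [-0.4, 0.1, -1.0]
gripper_width: 0.415
grasp_force: 62.5
```

Call:
move_arm --increments '[0,0,5,0,0,0,0,4,0,0,0,0,0,0,0,0,0,0,0,0]'

```text
time: 28.93
tool_pos: [0.4905, -0.2279, 0.0299]
tool_rot: [-0.0, 0.74, 0.673, 0.0]
contact_force: [1.0, 0.2, -0.6]
gripper_width: 0.416
grasp_force: 62.6
```

Call:
move_arm --increments '[0,0,2,0,0,0,0,2,0,0,0,0,0,0,0,0,0,0,0,0]'

```text
time: 29.27
tool_pos: [0.4907, -0.2283, 0.0265]
tool_rot: [0.001, 0.74, 0.673, 0.0]
contact_force: [-1.4, -0.5, 3.8]
gripper_width: 0.412
grasp_force: 62.9
```

```bash
python3 look.py|cut -c1-120; python3 blade.py
```

```text
tcp [ 490.7 -228.3   26.4] along -295.4 lat -24.4 F [ 0.  -1.6  3.5]
red x,y,w,h (305, 282, 42, 48)
yellow width per 8 rows [np.int64(54), np.int64(53), np.int64(53), np.int64(53), np.int64(52), np.int64(52), np.int64(50
col 300 hue/sat rows [(124, 14), (124, 14), (124, 14), (128, 14), (124, 13), (124, 14), (127, 16), (127, 16), (120, 14),
top [(335, 250, 119, 20)]
scene [(339, 358, 22, 39), (318, 320, 14, 26)]
```

Call:
move_arm --increments '[0,0,1.5,0,0,0,0,0,0,0,0,0,0,0,0]'

```text
time: 29.67
tool_pos: [0.4908, -0.2284, 0.0264]
tool_rot: [0.0, 0.74, 0.673, -0.0]
contact_force: [-4.8, 1.2, 13.8]
gripper_width: 0.419
grasp_force: 64.5
```

Call:
move_arm --increments '[0,0,1,0,0,0,0,0,0,0,0,0,0,0,0]'

```text
time: 29.92
tool_pos: [0.4909, -0.2286, 0.0261]
tool_rot: [0.0, 0.74, 0.673, -0.0]
contact_force: [-7.1, 1.2, 17.7]
gripper_width: 0.412
grasp_force: 64.9
```

Call:
move_arm --increments '[2,0,0,0,0,2,0,0,0,0,1,0,0,0,0,0,0,0,0,0,0,0,0,0,0]'

```text
time: 30.33
tool_pos: [0.4929, -0.2258, 0.0264]
tool_rot: [0.004, 0.74, 0.673, -0.0]
contact_force: [-1.8, -5.9, 11.0]
gripper_width: 0.412
grasp_force: 64.0
```

Call:
move_arm --increments '[0,0,-2.5,0,0,0,0,0,0,0,2,0,0,0,0,0,0,0,0,0,0,0,0,0,0]'

```text
time: 30.75
tool_pos: [0.4915, -0.2216, 0.0264]
tool_rot: [0.001, 0.74, 0.673, -0.0]
contact_force: [-0.8, -4.4, 4.9]
gripper_width: 0.413
grasp_force: 63.2
```

Call:
move_arm --increments '[2,0,0,0,0,0,0,0,0,0,0,0,0,0,0]'

```text
time: 31.0
tool_pos: [0.4917, -0.2205, 0.0264]
tool_rot: [0.002, 0.74, 0.673, -0.001]
contact_force: [-0.8, -8.0, 4.0]
gripper_width: 0.413
grasp_force: 63.1
```

Call:
move_arm --increments '[2,0,0,0,0,0,0,0,0,0,0,0,0,0,0]'

```text
time: 31.25
tool_pos: [0.4919, -0.2193, 0.0265]
tool_rot: [0.002, 0.74, 0.673, -0.001]
contact_force: [-1.2, -10.6, 2.7]
gripper_width: 0.419
grasp_force: 63.0
```

```bash
cat > nose.py <<'E'
from h import *
f=grab("wrist"); s=manip.state();p=s["tool_pos"]*1000
u=np.array([.0958,.9954]);d=p[:2]-[543.3,63.4];print("tcp",p.round(1),"along",(d@u).round(1),"lat",(d@[.9954,-.0958]).round(1),"F",s["contact_force"].round(1))
Ti=np.linalg.inv(f["T_tool_cam"]);K=f["K"]
from scipy.optimize import brentq
def X(row,zrel): # tool x of a point zrel (mm) above TCP seen at row
    def g(x):
        q=Ti@[x/1000,0,-zrel/1000,1];return K[1,2]+K[1,1]*q[1]/q[2]-row
    return brentq(g,-60,120)
print("ref: lock rear at 365, z72, tcp20.7 ->",X(365,72-20.7),"(nose 31.9)")
hsv=cv2.cvtColor(f["image"],cv2.COLOR_BGR2HSV)
roi=np.zeros((480,640),np.uint8);roi[:430,270:380]=255
red=(cv2.inRange(hsv,(0,150,60),(8,255,255))|cv2.inRange(hsv,(172,150,60),(180,255,255)))&roi
b=cv2.boundingRect(biggest(red));print("red",b,"lock rear now@66",X(b[1]+b[3],66-p[2]))
yl=cv2.inRange(hsv,(18,130,60),(34,255,255))
print([(r,int(np.count_nonzero(yl[r,260:400])),int(hsv[r,325,2])) for r in range(216,262,3)])
for r in (225,230,235,240,245): print(r,X(r,22-p[2]))
E
python3 nose.py
```

```text
tcp [ 491.8 -219.3   26.5] along -286.3 lat -24.1 F [ -1.6 -10.1   3.2]
ref: lock rear at 365, z72, tcp20.7 -> 11.11525408102794 (nose 31.9)
red (305, 282, 42, 48) lock rear now@66 15.83272042864604
[(216, 47, 172), (219, 48, 171), (222, 48, 172), (225, 48, 173), (228, 33, 49), (231, 78, 87), (234, 80, 132), (237, 82, 164), (240, 84, 170), (243, 84, 173), (246, 84, 173), (249, 84, 173), (252, 82, 88), (255, 82, 85), (258, 82, 86), (261, 82, 87)]
225 39.17288546977332
230 36.89577620182834
235 34.59640899686812
240 32.27445590692224
245 29.929582509584268
```

Call:
move_arm --increments '[2,0,0,0,0,1,0,0,0,0,1,0,0,0,0,0,0,0,0,0,0,0,0,0,0]'

```text
time: 31.72
tool_pos: [0.4922, -0.2156, 0.0265]
tool_rot: [0.002, 0.74, 0.673, -0.001]
contact_force: [-0.6, -11.8, 2.7]
gripper_width: 0.413
grasp_force: 63.0
```

```bash
python3 nose.py|head -3
```

```text
tcp [ 492.2 -215.6   26.5] along -282.6 lat -24.2 F [ -1.9 -11.5   3. ]
ref: lock rear at 365, z72, tcp20.7 -> 11.11569333096434 (nose 31.9)
red (305, 282, 42, 48) lock rear now@66 15.821751954922265
```

Call:
move_arm --increments '[-3,0,0,0,0,-5,0,0,0,0,0,0,0,0,0,0,0,0,0,1,0,0,0,0,1,0,0,0,0,1,0,0,0,0,1,0,0,0,0,1]'

```text
time: 32.43
tool_pos: [0.4905, -0.2206, 0.0252]
tool_rot: [-0.001, 0.74, 0.673, -0.0]
contact_force: [-0.9, -0.3, 0.5]
gripper_width: 1.0
grasp_force: 0.0
```

Call:
move_arm --increments '[0,0,-15,0,1,0,0,-25,0,1,0,0,-20,0,1,0,0,0,0,1,0,0,0,0,1,0,0,0,0,1,0,0,0,0,1]'

```text
time: 33.02
tool_pos: [0.49, -0.2203, 0.0841]
tool_rot: [-0.001, 0.74, 0.673, -0.0]
contact_force: [0.3, -0.4, -0.1]
gripper_width: 0.998
grasp_force: 0.0
```

```bash
cat > feat.py <<'E'
from h import *
def feat(img,K,Ti,p,lo,hi,top=22):
    from scipy.optimize import brentq
    hsv=cv2.cvtColor(img,cv2.COLOR_BGR2HSV)
    yl=cv2.inRange(hsv,(20,130,60),(36,255,255))
    n=np.count_nonzero(yl[:,270:380],axis=1)
    def X(row):
        def g(x):
            q=Ti@[x/1000,0,(p[2]*1000-top)/1000,1];return K[1,2]+K[1,1]*q[1]/q[2]-row
        return brentq(g,-200,300)
    return n,X
if __name__=="__main__":
    import sys
    f=grab("wrist");s=manip.state();Ti=np.linalg.inv(f["T_tool_cam"])
    print("now tcp",s["tool_pos"],s["tool_rot"])
    cv2.imwrite("pics/f%d.png"%(s["time"]*100),f["image"])
    n,X=feat(f["image"],f["K"],Ti,s["tool_pos"],0,0)
    a,b=int(sys.argv[1]),int(sys.argv[2])
    u=int(sys.argv[3]) if len(sys.argv)>3 else 325
    print([(r,int(n[r]),f["image"][r,u-2:u+3].mean((0)).astype(int).tolist(),round(X(r),1)) for r in range(a,b,2)])
    if len(sys.argv)>4:
        for nm,pz in (("w2",.0199),("w3",.0293)):
            im=cv2.imread(f"pics/{nm}.png");n,X=feat(im,f["K"],Ti,[0,0,pz],0,0)
            print(nm,[(r,int(n[r]),im[r,318:323].mean(0).astype(int).tolist(),round(X(r),1)) for r in range(168,248,2)])
E
python3 feat.py 150 240 325 1
```

```text
now tcp [ 0.48994912 -0.22035363  0.08407519] [-1.45632126e-03  7.39883935e-01  6.72732831e-01 -4.23287335e-04]
[(150, 35, [54, 147, 148], 65.4), (152, 35, [58, 174, 175], 64.3), (154, 34, [58, 173, 173], 63.2), (156, 34, [58, 173, 174], 62.1), (158, 34, [57, 173, 174], 61.0), (160, 34, [57, 173, 174], 59.9), (162, 34, [57, 173, 174], 58.8), (164, 33, [57, 174, 175], 57.7), (166, 33, [52, 147, 148], 56.5), (168, 33, [53, 157, 158], 55.4), (170, 33, [56, 174, 175], 54.3), (172, 33, [56, 173, 174], 53.1), (174, 33, [55, 173, 174], 52.0), (176, 33, [54, 173, 174], 50.8), (178, 33, [54, 173, 174], 49.7), (180, 33, [54, 173, 174], 48.5), (182, 33, [53, 172, 173], 47.3), (184, 32, [45, 117, 118], 46.2), (186, 33, [52, 171, 171], 45.0), (188, 33, [52, 174, 174], 43.8), (190, 35, [52, 173, 174], 42.6), (192, 36, [51, 173, 174], 41.5), (194, 35, [52, 175, 176], 40.3), (196, 38, [39, 146, 146], 39.1), (198, 10, [10, 42, 64], 37.9), (200, 56, [0, 90, 127], 36.7), (202, 59, [0, 126, 166], 35.5), (204, 60, [4, 144, 171], 34.3), (206, 60, [17, 157, 174], 33.0), (208, 61, [15, 157, 174], 31.8), (21
[... 2358 characters left out ...]
5, 116, 117], 47.8), (206, 7, [126, 117, 118], 46.9), (208, 6, [127, 118, 119], 46.0), (210, 6, [127, 118, 120], 45.1), (212, 6, [129, 118, 119], 44.2), (214, 7, [108, 142, 145], 43.3), (216, 48, [43, 167, 172], 42.4), (218, 48, [43, 167, 171], 41.5), (220, 48, [43, 167, 171], 40.6), (222, 50, [43, 167, 172], 39.7), (224, 50, [42, 166, 171], 38.7), (226, 50, [41, 166, 171], 37.8), (228, 50, [41, 167, 172], 36.9), (230, 50, [37, 143, 149], 36.0), (232, 50, [35, 130, 136], 35.0), (234, 61, [33, 147, 153], 34.1), (236, 23, [4, 26, 28], 33.1), (238, 54, [3, 48, 71], 32.2), (240, 80, [0, 63, 91], 31.2), (242, 82, [0, 87, 124], 30.3), (244, 84, [0, 114, 156], 29.3), (246, 86, [0, 127, 165], 28.4)]
```

Call:
move_arm --increments '[20,0,0,0,1,30,0,0,0,1,30,0,0,0,1,35,0,0,0,1,35,0,0,0,1,35,0,0,0,1,20,0,0,0,1,15,0,0,0,1]'

```text
time: 33.73
tool_pos: [0.5109, 0.0004, 0.0845]
tool_rot: [-0.001, 0.739, 0.674, -0.001]
contact_force: [0.4, -0.1, 0.5]
gripper_width: 1.004
grasp_force: 0.0
```

Call:
move_arm --increments '[0,0,0,0,1,0,0,0,0,1,0,0,0,0,1,0,0,0,0,1]'

```text
time: 34.07
tool_pos: [0.5116, -0.0028, 0.0854]
tool_rot: [-0.0, 0.74, 0.672, -0.0]
contact_force: [-0.2, -0.1, -0.5]
gripper_width: 1.0
grasp_force: 0.0
```

```bash
python3 feat.py 140 206 325
```

```text
now tcp [ 0.51170112 -0.00286282  0.08550976] [-1.47160333e-04  7.40342051e-01  6.72230294e-01 -2.39504654e-04]
[(140, 0, [85, 104, 121], 70.8), (142, 0, [126, 139, 140], 69.7), (144, 0, [127, 141, 143], 68.6), (146, 0, [81, 84, 87], 67.5), (148, 0, [91, 91, 96], 66.4), (150, 0, [119, 112, 113], 65.3), (152, 0, [117, 108, 109], 64.2), (154, 4, [116, 109, 109], 63.1), (156, 4, [118, 110, 111], 62.0), (158, 4, [118, 110, 111], 60.8), (160, 4, [116, 108, 109], 59.7), (162, 4, [115, 108, 109], 58.6), (164, 4, [118, 109, 111], 57.5), (166, 4, [118, 109, 111], 56.3), (168, 4, [117, 109, 111], 55.2), (170, 4, [119, 110, 112], 54.0), (172, 4, [120, 110, 111], 52.9), (174, 4, [108, 127, 128], 51.7), (176, 33, [52, 161, 161], 50.6), (178, 33, [48, 161, 162], 49.4), (180, 33, [48, 161, 162], 48.3), (182, 33, [47, 161, 161], 47.1), (184, 33, [47, 162, 162], 45.9), (186, 33, [45, 148, 149], 44.7), (188, 33, [44, 142, 143], 43.5), (190, 33, [46, 162, 163], 42.4), (192, 33, [47, 161, 162], 41.2), (194, 33, [47, 161, 162], 40.0), (196, 33, [46, 161, 162], 38.8), (198, 33, [44, 161, 162], 37.6), (200, 32, [44, 161, 162], 36.3), (202, 32, [44, 159, 160], 35.1), (204, 32, [39, 130, 132], 33.9)]
```

The hook plate measures q ≈ 0.222, which is 2 mm too long. I return, regrasp, and push the blade in by 2 mm.

Call:
move_arm --increments '[-20,0,0,0,1,-30,0,0,0,1,-35,0,0,0,1,-35,0,0,0,1,-35,0,0,0,1,-33,-0.8,0,0,1,-20,0,0,0,1,-10.5,0,0,0,1]'

```text
time: 34.78
tool_pos: [0.4897, -0.2228, 0.086]
tool_rot: [0.0, 0.741, 0.671, -0.0]
contact_force: [0.4, -0.3, 0.1]
gripper_width: 0.996
grasp_force: 0.0
```

Call:
move_arm --increments '[0,0,0,0,1,0,0,0,0,1,0,0,20,0,1,0,0,22,0,1,0,0,12,0,1,0,0,5,0,1,0,0,0,0,1,0,0,0,0,1]'

```text
time: 35.45
tool_pos: [0.4907, -0.2189, 0.0271]
tool_rot: [0.0, 0.74, 0.673, 0.0]
contact_force: [0.4, 0.1, 0.1]
gripper_width: 1.002
grasp_force: 0.0
```

Call:
move_arm --increments '[0,0,0,0,0,0,0,0,0,0,0,0,0,0,0,0,0,0,0,0,0,0,0,0,0,0,0,0,0,0,0,0,0,0,0,0,0,0,0,0]'

```text
time: 36.12
tool_pos: [0.491, -0.2199, 0.0277]
tool_rot: [0.001, 0.74, 0.673, 0.0]
contact_force: [-0.1, -1.0, 4.8]
gripper_width: 0.413
grasp_force: 60.9
```

```bash
python3 nose.py|head -3; python3 feat.py 222 236 |tail -1
```

```text
tcp [ 491.  -219.9   27.7] along -287.0 lat -24.9 F [-0.1 -0.2  5.1]
ref: lock rear at 365, z72, tcp20.7 -> 11.11181173749511 (nose 31.9)
red (305, 281, 42, 48) lock rear now@66 15.409447873287514
[(222, 47, [43, 168, 172], 40.2), (224, 48, [42, 168, 172], 39.3), (226, 56, [18, 92, 95], 38.3), (228, 14, [9, 20, 30], 37.4), (230, 75, [2, 61, 88], 36.5), (232, 77, [0, 80, 114], 35.6), (234, 79, [0, 110, 152], 34.6)]
```

Call:
move_arm --increments '[2,0,-0.5,0,0,2,0,0,0,0,2,0,0,0,0,0,0,0,0,0,0,0,0,0,0]'

```text
time: 36.63
tool_pos: [0.4911, -0.2154, 0.0278]
tool_rot: [0.002, 0.74, 0.673, -0.001]
contact_force: [-0.4, -8.1, 2.6]
gripper_width: 0.411
grasp_force: 60.5
```

Call:
move_arm --increments '[2,0,0,0,0,0,0,0,0,0,0,0,0,0,0]'

```text
time: 36.88
tool_pos: [0.4912, -0.2139, 0.0278]
tool_rot: [0.002, 0.74, 0.673, -0.002]
contact_force: [-0.4, -10.6, 0.8]
gripper_width: 0.417
grasp_force: 60.5
```

```bash
python3 nose.py|head -1
```

```text
tcp [ 491.2 -213.9   27.8] along -281.0 lat -25.3 F [ -0.8 -10.4   1.3]
```

Call:
move_arm --increments '[1.2,0,0,0,0,0,0,0,0,0,0,0,0,0,0]'

```text
time: 37.18
tool_pos: [0.4913, -0.2129, 0.0278]
tool_rot: [0.002, 0.74, 0.673, -0.002]
contact_force: [-0.5, -10.7, 1.3]
gripper_width: 0.414
grasp_force: 60.5
```

```bash
python3 nose.py|head -1
```

```text
tcp [ 491.3 -212.9   27.8] along -280.0 lat -25.3 F [ -1.2 -10.5   1.2]
```

Call:
move_arm --increments '[-5,0,0,0,0,-8,0,0,0,0,-8,0,0,0,0,-5,0,0,0,0,0,0,0,0,0,0,0,0,0,0]'

```text
time: 37.73
tool_pos: [0.4891, -0.2358, 0.0276]
tool_rot: [-0.0, 0.74, 0.673, 0.001]
contact_force: [0.9, 0.6, 4.9]
gripper_width: 0.417
grasp_force: 61.0
```

Call:
move_arm --increments '[0,0,0,0,1,0,0,0,0,1,0,0,0,0,1,0,0,0,0,1,0,0,0,0,1,0,0,0,0,1]'

```text
time: 38.23
tool_pos: [0.4886, -0.2359, 0.027]
tool_rot: [-0.0, 0.74, 0.673, -0.0]
contact_force: [0.6, -0.4, 0.0]
gripper_width: 1.002
grasp_force: 0.0
```

Call:
move_arm --increments '[0,0,-15,0,1,0,0,-25,0,1,0,0,-17,0,1,0,0,0,0,1,0,0,0,0,1,0,0,0,0,1,0,0,0,0,1,0,0,0,0,1]'

```text
time: 38.9
tool_pos: [0.4878, -0.2355, 0.0827]
tool_rot: [-0.001, 0.74, 0.673, -0.0]
contact_force: [-0.7, -0.1, 0.0]
gripper_width: 1.003
grasp_force: 0.0
```

```bash
python3 feat.py 190 206 325; python3 lock.py|sed -n 1,2p
```

```text
now tcp [ 0.48797879 -0.23562181  0.08289775] [-1.18688970e-03  7.39895473e-01  6.72720742e-01 -2.87414856e-04]
[(190, 33, [51, 174, 174], 42.9), (192, 35, [51, 173, 173], 41.7), (194, 36, [50, 172, 173], 40.5), (196, 36, [49, 173, 174], 39.3), (198, 38, [30, 118, 118], 38.1), (200, 10, [8, 43, 66], 37.0), (202, 56, [0, 89, 127], 35.8), (204, 59, [0, 125, 165], 34.5)]
tcp [ 0.48814456 -0.23574685  0.08316383] bbox (314, 232, 30, 32)
rear edge@72 [18.1  2.4 11.2] @66 [15.5  2.4 17.2] top row@72 [33.9  2.3 11.2] top row@60 [29.9  2.4 23.2]
```

Call:
move_arm --increments '[20,0,0,0,1,30,0,0,0,1,30,0,0,0,1,35,0,0,0,1,35,0,0,0,1,35,0,0,0,1,20,0,0,0,1,15,0,0,0,1]'

```text
time: 39.67
tool_pos: [0.5092, -0.0148, 0.0838]
tool_rot: [-0.0, 0.739, 0.674, -0.0]
contact_force: [0.8, -1.0, -0.9]
gripper_width: 0.998
grasp_force: 0.0
```

Call:
move_arm --increments '[0,0,0,0,1,0,0,0,0,1,0,0,0,0,1,0,0,0,0,1]'

```text
time: 40.0
tool_pos: [0.5096, -0.018, 0.0842]
tool_rot: [-0.0, 0.74, 0.672, -0.0]
contact_force: [0.0, 0.1, 0.1]
gripper_width: 0.999
grasp_force: 0.0
```

```bash
python3 feat.py 138 190 325; python3 - <<'E'
import sys; sys.path.insert(0,'.')
from h import *
f=grab("wrist");hsv=cv2.cvtColor(f["image"],cv2.COLOR_BGR2HSV);s=manip.state();T=q2R(s["tool_rot"])
e=[r for r in range(2,150) if int(hsv[r-2,280,1])-int(hsv[r,280,1])>35];print("board edge rows",e,[((cast(f,[(280,r)],.02)[0]-s["tool_pos"])@T*1000)[0].round(1) for r in e])
E
```

```text
now tcp [ 0.50955918 -0.01805831  0.08419035] [-2.06110050e-05  7.40365423e-01  6.72204600e-01 -1.28757818e-04]
[(138, 0, [126, 140, 142], 72.0), (140, 0, [126, 140, 143], 70.9), (142, 0, [126, 140, 142], 69.8), (144, 0, [126, 140, 142], 68.7), (146, 0, [127, 141, 143], 67.6), (148, 0, [127, 141, 143], 66.5), (150, 0, [128, 142, 144], 65.4), (152, 0, [105, 118, 120], 64.3), (154, 0, [53, 55, 60], 63.2), (156, 0, [115, 112, 115], 62.1), (158, 0, [118, 109, 110], 61.0), (160, 4, [116, 108, 109], 59.9), (162, 4, [117, 110, 110], 58.8), (164, 4, [117, 109, 111], 57.6), (166, 4, [117, 109, 110], 56.5), (168, 4, [115, 107, 108], 55.4), (170, 4, [116, 108, 109], 54.2), (172, 4, [117, 109, 110], 53.1), (174, 4, [117, 109, 110], 51.9), (176, 4, [118, 110, 111], 50.8), (178, 4, [119, 111, 112], 49.6), (180, 4, [119, 112, 113], 48.5), (182, 18, [78, 148, 149], 47.3), (184, 33, [45, 161, 162], 46.2), (186, 33, [47, 161, 162], 45.0), (188, 33, [47, 161, 161], 43.8)]
board edge rows [] []
```

The length now measures q ≈ 0.219–0.221, and the hook is about 23 mm clear of the board's end. Raising the arm and handing in.

Call:
move_arm --increments '[0,0,-20,0,1,0,0,-30,0,1,0,0,-30,0,1,0,0,0,0,1,0,0,0,0,1]'

```text
time: 40.52
tool_pos: [0.5112, -0.018, 0.167]
tool_rot: [0.002, 0.74, 0.672, 0.002]
contact_force: [0.2, 0.6, -0.6]
gripper_width: 1.002
grasp_force: 0.0
```

```bash
python3 -c "
from plant import manip
print(manip.job_done())"
```

```text
the job is handed in; nothing more can be done
None
```

The job is handed in with no verdict returned: the locked tape stands on the table right of the board, its hook about 23 mm clear, showing 241–243 mm by my measurements; the blade slipped out about 8 mm under the lock while I freed the hook, so I pushed it back against the board's right end and re-measured.

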